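# Set the cupping-room grinder to coarse and hold its key switch on

## Task

Get the lab grinder ready and run it for a coarse purge: first slide the grind-size selector on its deck all the way to the coarse end stop (the end with the big dots). Then take the grinder key - the one with the square head - out of the wooden block, push it fully home into the key switch, jiggling it if the sticky pins catch, turn it clockwise a quarter turn to its stop and keep holding it there against its return spring: finish with the key still in your grip and held turned. Leave the other key, the bowl under the spout, the mug and the spoon where they are.

Things in the scene. Friction and masses are not known exactly. Their poses are not given: they have to be found in the camera images.
- grinder: White bench grinder fixed to the table, 220 mm deep (x), 400 mm long (y), origin under its centre, yaw 0 = x away from the robot, y left, z up. Flat deck 150 mm above the table. Hopper on the -y end (y = -125 mm, radius 73 mm, top 312 mm); spout at the front (-x) below it. Controls on the deck's +y half: selector track at x = -52 mm, key switch at x = 30, y = 145 mm.
- grind_slide (a joint): Position of the grind-size selector along its track, m: 0 = finest end (small dots), 0.070 = coarse end stop (big dots, the grinder's +y end of the track). It grows along the grinder's +y. It takes about 2.5 N to slide and stays where it is left.
- slide_top (a point): Centre of the top of the selector's black grip, 180 mm above the table. The grip is a block 24 mm (grinder's x) by 14 mm (grinder's y, the sliding direction) by 22 mm high, standing 3 mm clear of a track 5 mm high on the deck.
- coarse_stop (a point): Point fixed to the grinder where slide_top lies when the selector is against its coarse end stop.
- lock_face (a point): Centre of the key switch's face, 162 mm above the table, 12 mm above the deck, fixed to the grinder (axes as the grinder's). A steel bezel, 36 mm across, surrounds the 22 mm brass plug. The slot goes straight down; with the plug at rest its long side (11.2 mm) lies along the grinder's x, its short side (5.2 mm) along y. The mouth is chamfered by 2 mm all round.
- slot_bottom (a point): Where the key's tip lies when the key is fully home, 30 mm below lock_face. Two sprung sticky pins, 15 and 21 mm below the face, reach 2.3 mm into the slot, one from each broad side: a steady straight push past them takes up to about 20 N; in small steps with the key rocked about 1 mm from broad side to broad side it goes more easily.
- key_switch (a joint): Angle of the lock plug, rad: 0 at rest, grows clockwise seen from above, end stop at 1.5 (86 degrees). A guard lets the key turn freely only within about 2 mm of fully home, and holds a turned key in. A return spring (0.045 N m at rest, 0.09 N m at the stop) turns the plug back to 0 whenever the key is let go. The blade has about 0.1 rad of play in the slot.
- grinder_key: Grinder key, blade down in one of the block's two slots. All steel, 75 g. Flat square-cornered head 30 mm wide (its x), 10 mm thick (y), 36 mm high; blade 10 mm wide (x), 4 mm thick (y), 30 mm long, rounded tip, thin waist. Origin at the middle of the shoulder, where blade meets head; z up along the head, blade along -z. Fits either way round. Fully home, the shoulder rests on lock_face.
- key_tip (a point): The tip of the grinder key's blade, 30 mm below its origin.
- key_block: Wooden block fixed to the table, 130 mm (its x) by 56 mm (its y) by 45 mm high, origin at the centre of its underside. Two slots 64 mm apart along its x, 34 mm deep, 0.6 mm wider than the blade all round. The keys stand in them, blade width along the block's x, shoulder on the block's top.
- cupboard_key: Another steel key in the other slot of the block, same blade but with a round head of 24 mm diameter, 8 mm thick. Leave it alone. Origin at its shoulder.
- catch_bowl: White cupping bowl, 84 mm across the rim, 62 mm high, standing on the table under the grinder's spout. Leave it alone. Origin at the centre of its underside.
- mug: White mug, 82 mm across, 95 mm high, with a handle. Leave it alone. Origin at the centre of its underside.
- cupping_spoon: Steel cupping spoon, about 165 mm long with a round bowl 44 mm across, lying on the table in front of the grinder, 12 mm high. Leave it alone. Origin on the table under its middle.

How it is judged:
On the way, in this order (a step that is already met when the one before it is completed fails the run):
1. the selector is at its coarse end stop (value of joint grind_slide above 0.066 m), for 0.2 s.
2. the grinder key is fully home in the key switch (z of grinder_key in the frame of lock_face below 0.003 m and horizontal distance between grinder_key and lock_face below 0.004 m), for 0.1 s.
3. the key is turned clockwise to its stop (value of joint key_switch above 1.3 rad), for 0.2 s.
At the end, for the whole second after the job is handed in: Through the last second the fingers grip the grinder key (over 1 N), fully home (shoulder within 3 mm of the face, centred within 4 mm, within 9 degrees of upright), still and held turned clockwise over 1.3 rad (stop: 1.5), with the selector within 4 mm of its coarse stop (all of step 2 and value of joint key_switch above 1.3 rad and value of joint grind_slide above 0.066 m and angle between grinder_key's own z axis and vertical below 0.15 rad and contact force between the fingers and grinder_key above 1 N and linear speed of grinder_key below 0.02 m/s); the arm keeps its last pose, push and grip.
It fails at once if the other key is lifted or disturbed (distance of cupboard_key from where it was at the start of the episode above 0.015 m).
It fails at once if the bowl under the spout is displaced (distance of catch_bowl from where it was at the start of the episode above 0.02 m).
It fails at once if the mug is displaced (distance of mug from where it was at the start of the episode above 0.03 m).
It fails at once if the spoon is displaced (distance of cupping_spoon from where it was at the start of the episode above 0.03 m).
It also fails if it takes over 67 s, if anything falls off the work surface, if the arm or the gripper's body presses on something with over 40 N, if the wrist force passes 120 N, or if a joint passes its speed limit or range.

## Robot

A 6-joint arm with a two-finger parallel gripper is mounted at the origin on the work surface. World frame = base frame: x ahead of the robot, y to its left, z up, the work surface at z = 0. Lengths are in m, angles in rad, forces in N, time in s.
With the tool pointing down it reaches from about 0.35 to 0.975 m from the base axis. Payload 4.9 kg.
Tool frame: the origin (TCP) lies at the very end of the fingers, on their centre line; the grasp point (between the pads) lies 19 mm behind it (ctrl.pinch_z is the distance from the TCP to the grasp point, in m); z points along the fingers, y is the direction in which the jaws open and shut (so a half turn about z gives the same grasp; the last joint's range is limited). The gripper opens to 85 mm and grips with 20 to 120 N. Pads are 22 mm wide; open, the fingers measure 114 mm over their backs; the gripper's body (76 mm by 85 mm) begins 54 mm behind the grasp point. The pads swing forward as they close: fully open they stand 13 mm farther back than shut.
Start: joints at [-1.339, 0.053, 1.613, -0, 1.476, -0.119], TCP at [0.215, -0.587, 0.231] pointing down, gripper open.
Joint ranges: [-3.01, 3.01], [-1.01, 2.22], [0.06, 2.58], [-1.02, 4.17], [0.09, 2.62], [-3.14, 3.14]. Speed limits (rad/s): [2.57, 2.57, 3.14, 3.14, 3.14, 3.14].

## Interface

Orientations are given as a rotation vector (axis times angle).
In Python, from station import ctrl gives the robot as it stands.
- The arm moves only by the tool carry_out, never from a script. Its argument "series" is a list of rows, each a list of 7 numbers: the shift along the world's x, y, z each as a share of 0.025 m, from -1 to 1, then the turn, a rotation vector about the world's x, y, z each as a share of 0.1 rad, from -1 to 1, then the opening, from 0 (shut) to 1 (fully open). A call has 1 to 12 rows; each row shifts and turns the commanded pose from where the row before left it; what a row does not reach is not made up. A row lasts 1/10 s, in which the tool goes at most 50 mm and 8.59 degrees, less where a joint would pass 70% of its speed; a pose out of reach is approached as far as the arm can. A call with a number of a shift or a turn outside -1 to 1 is refused whole. A call with a gripper value outside its range is refused whole. The fingers move at their own pace and stop on an object; "grip_force" is the grip in N (left out, the last holds). Time passes only in rows, so rows that do not move let the fingers close. It gives the time, the measured TCP pose, the force and the opening at its end, in the units of the state.
- ctrl.get_obs(): the state, without advancing time (a new reading comes with each control period).
- ctrl.get_image(name): name is "side" or "top" or "wrist"; returns a dict with "frame" (384x512x3 uint8, blue, green, red), "fx", "fy", "cx", "cy" (pixels), "R" (3x3) and "t" (3): a world point X has camera coordinates R X + t; the wrist camera has in their place "hand_eye" (4x4, takes a point from camera to tool coordinates, whose origin is the TCP and whose axes are the flange's). Camera axes: x right, y down, z forward; pixel columns grow to the right and rows downward; lengths in m; the calibration is good to about 2 mm. A picture is of the moment at which its call begins: read the wrist's pose just before it. There is no depth.
- ctrl.finish_job(): hands the job in, once; it reports no verdict.
Trained networks look in a picture, given as the dict that the camera call returned (one of the last four; its "shot" number tells which), for a name from the list of things; names that differ only in an ending like _2 or _b are one class to them, and where a whole thing is asked for, a point or a joint stands for the part that bears it (a point fixed in the world has none). Each returns a list of dicts, best first, with "p" (0 to 1); they miss things now and then, are a little off and sometimes report something else, mostly with a low value. They report only what shows in the picture. A call takes as long as a camera call.
- ctrl.trace(picture, name): "mask" (384x512 bool, what is visible of it) and "rect" ([left, top, width, height] as shares, 0 to 1, of the picture: columns of its width, rows of its height, round what is visible of it).
- ctrl.mark_of(picture, name): "position" ([column, row] as shares, 0 to 1, of the picture: columns of its width, rows of its height: a listed point, or the origin of a listed thing).
The state is a dict: "t": time; "q": joint angles; "dq": joint speeds; "effort": joint torques, N m; "tool_pos": TCP position; "tool_rot": TCP orientation; "contact_force": force on the tool from outside, world axes, zero at the start; "wrist_torque": the same for the moment, N m; "opening": finger opening in m.
Only numpy, scipy, OpenCV 4.12 (cv2) and the standard library are available. Lean on these libraries where they do the work, as an engineer would, in place of code of your own. Each camera call takes 0.05 s, during which the arm holds its last target.

## Working session

There is one attempt and no reset: what is moved stays moved. The work goes in short steps, Python scripts to look and compute and a tool call to move; the robot and the scene stay as the last step left them, time stands still between calls to the robot, and variables do not carry over. Pictures are saved under pics/ and viewed, and the job is handed in when it is done.

Besides the shell and the picture viewer there is one more tool, called by a JSON object that holds its "op" and its "data", one argument or row to a line. carry_out: Moves the arm, as the interface text tells. Shift numbers are shares of 0.025 m and turn numbers shares of 0.1 rad, none past 1 either way. Its arguments: {"type":"object","properties":{"series":{"type":"array"},"grip_force":{"type":"number"}},"required":["series"]}

```bash
mkdir -p pics; ls; cat > h.py <<'E'
import numpy as np, cv2
from station import ctrl
def ray(im,px):
    K=np.array([[im['fx'],0,im['cx']],[0,im['fy'],im['cy']],[0,0,1]])
    d=np.linalg.solve(K,[px[0],px[1],1.]);R=np.array(im['R']);t=np.array(im['t']).ravel()
    return -R.T@t, R.T@d
def atz(im,px,z):
    c,d=ray(im,px); return c+d*(z-c[2])/d[2]
def proj(im,X):
    c=np.array(im['R'])@np.array(X)+np.array(im['t']).ravel()
    return np.array([im['fx']*c[0]/c[2]+im['cx'],im['fy']*c[1]/c[2]+im['cy']])
def tri(a,pa,b,pb):
    c1,d1=ray(a,pa);c2,d2=ray(b,pb);d1/=np.linalg.norm(d1);d2/=np.linalg.norm(d2)
    s=np.linalg.lstsq(np.stack([d1,-d2],1),c2-c1,rcond=None)[0]
    p,q=c1+s[0]*d1,c2+s[1]*d2
    return (p+q)/2,np.linalg.norm(p-q)
def wr(im,o):
    from scipy.spatial.transform import Rotation as Ro
    T=np.eye(4);T[:3,:3]=Ro.from_rotvec(o['tool_rot']).as_matrix();T[:3,3]=o['tool_pos']
    M=np.linalg.inv(T@np.array(im['hand_eye']));im['R']=M[:3,:3];im['t']=M[:3,3];return im
def mk(im,n):
    r=ctrl.mark_of(im,n)
    return [(np.array(x['position'])*[512,384],round(x['p'],2)) for x in r[:3]]
E
python3 - <<'E'
from h import *
o=ctrl.get_obs();print({k:np.round(v,3) for k,v in o.items()})
S=ctrl.get_image('side');T=ctrl.get_image('top')
cv2.imwrite('pics/s0.png',S['frame']);cv2.imwrite('pics/t0.png',T['frame'])
for n in ['grinder','slide_top','coarse_stop','lock_face','grinder_key','key_tip','key_block','cupboard_key','catch_bowl','mug','cupping_spoon']:
    a=mk(S,n);b=mk(T,n);print(n,[(x.round(1),p) for x,p in a],[(x.round(1),p) for x,p in b])
    if a and b: print('   ',*[np.round(v,4) for v in tri(S,a[0][0],T,b[0][0])])
E
```

```text
pics
{'t': np.float64(0.0), 'q': array([-1.339,  0.053,  1.614,  0.   ,  1.476, -0.119]), 'dq': array([-0.001,  0.   ,  0.   ,  0.   , -0.001, -0.001]), 'effort': array([-1.0000e-03, -3.9368e+01, -3.7018e+01, -0.0000e+00,  7.0000e-03,
       -0.0000e+00]), 'tool_pos': array([ 0.215, -0.586,  0.23 ]), 'tool_rot': array([-3.091, -0.548,  0.   ]), 'contact_force': array([-0.381, -0.398,  0.783]), 'wrist_torque': array([-0.012,  0.016,  0.005]), 'opening': np.float64(0.085)}
grinder [] [(array([300.2, 195. ]), 0.92), (array([249.2, 182.7]), 0.16)]
slide_top [(array([176.1, 267.2]), 0.66), (array([298.5, 161.9]), 0.58)] [(array([298.7, 204.9]), 0.43)]
    [ 0.6369  0.0109 -0.1534] 0.3672
coarse_stop [(array([291.6, 161.4]), 0.62)] [(array([283.2, 208.5]), 0.83)]
    [ 0.4894 -0.0621  0.1907] 0.0095
lock_face [(array([249.3, 175.8]), 0.91)] [(array([249.8, 184.9]), 0.76), (array([156.9, 227.5]), 0.29)]
    [0.5686 0.0134 0.149 ] 0.0052
grinder_key [(array([188.2, 281.2]), 0.72)] [(array([153.2, 242. ]), 0.43)]
    [0.4588 0.3037 0.0526] 0.0068
key_tip [(array([187.9, 287.7]), 0.72)] []
key_block [(array([181.5, 289.3]), 0.78)] [(array([155.1, 228.4]), 0.74), (array([251.3, 183.1]), 0.56)]
    [0.5007 0.3024 0.0011] 0.004
cupboard_key [(array([290. , 162.5]), 0.69), (array([174. , 266.9]), 0.48), (array([252.7, 180.4]), 0.45)] [(array([155.9, 217. ]), 0.5)]
    [0.4052 0.1846 0.3336] 0.164
catch_bowl [] [(array([353.7, 242.4]), 0.77)]
mug [(array([139.9, 249.5]), 0.84)] [(array([153.7, 169.3]), 0.82)]
    [0.6824 0.2936 0.0052] 0.0004
cupping_spoon [(array([293.1, 161.4]), 0.67), (array([292.1, 270.1]), 0.54)] [(array([234.6, 269.3]), 0.55)]
    [0.3578 0.0815 0.2845] 0.0328
```

```bash
python3 - <<'E'
import cv2
s=cv2.imread('pics/s0.png');t=cv2.imread('pics/t0.png')
cv2.imwrite('pics/s0c.png',cv2.resize(s[130:320,130:330],None,fx=4,fy=4,interpolation=2)[:600*2][:, :800] if 0 else cv2.resize(s[140:310,120:345],None,fx=3.5,fy=3.5,interpolation=2))
cv2.imwrite('pics/t0c.png',cv2.resize(t[140:300,130:350],None,fx=3.5,fy=3.5,interpolation=2))
E
```

```text
(no output)
```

View pics/s0.png

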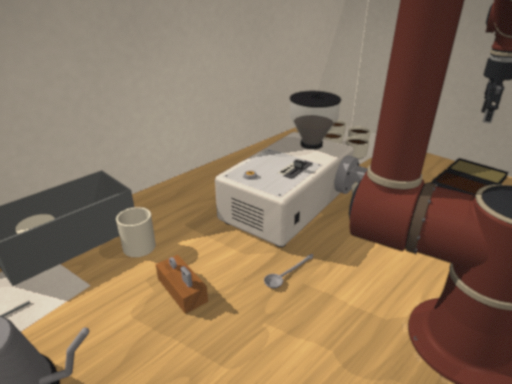

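View pics/t0.png

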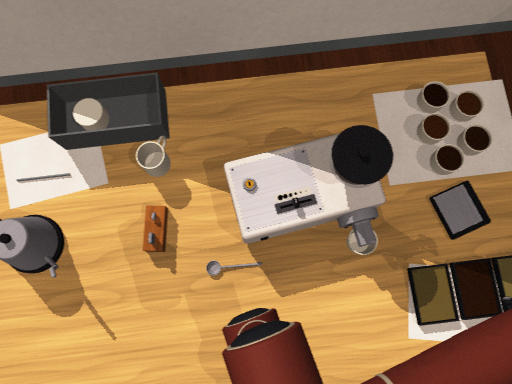

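View pics/s0c.png

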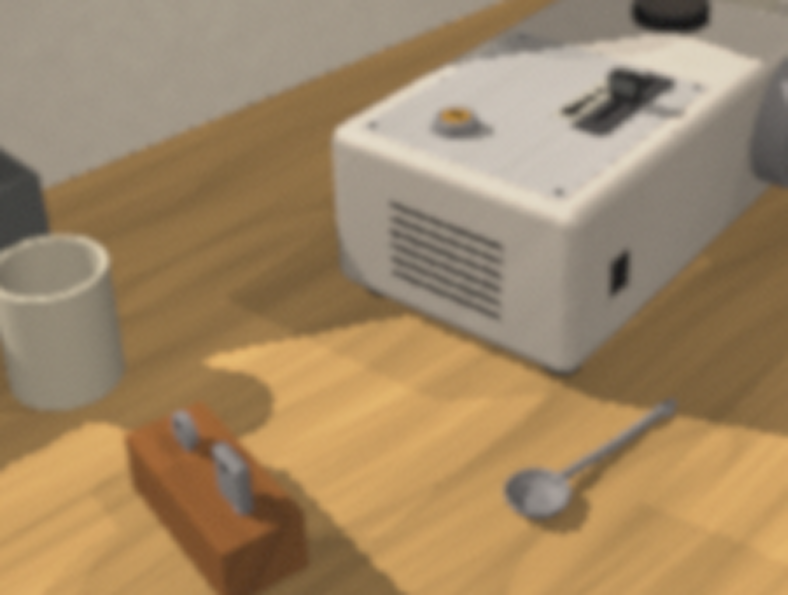

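View pics/t0c.png

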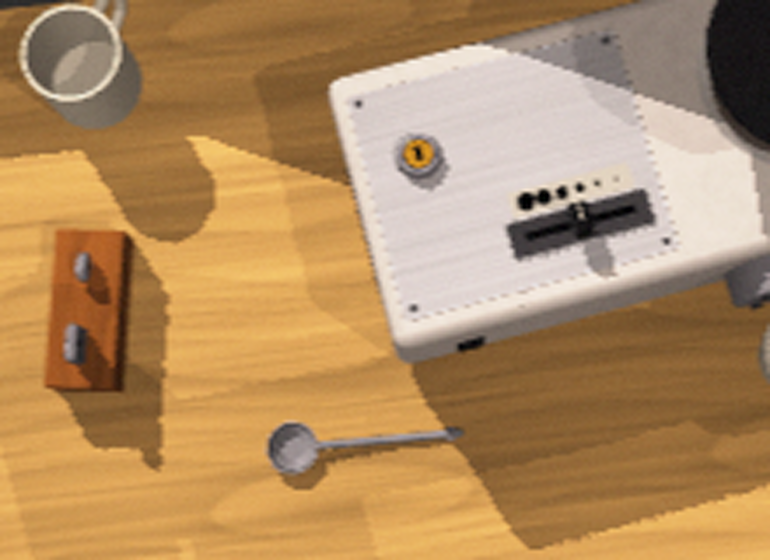

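Top view: the square key is at about (151,238), the round key at (154,215), the selector grip at (295,203), and the lock at (249,185). The coarse end (big dots) is on the left, which is +y.

```bash
python3 - <<'E'
from h import *
T=ctrl.get_image('top');S=ctrl.get_image('side')
print('cam',ray(T,(0,0))[0],ray(S,(0,0))[0],T['fx'],S['fx'])
g=lambda c:(130+c[0]/3.5,140+c[1]/3.5)
for n,c,z in [('lock',(419,153),.162),('grip',(579,212),.18),('trackL',(514,243),.155),('trackR',(652,205),.155),('scrTL',(359,103),.15),('scrBL',(413,308),.15),('scrTR',(606,40),.15),('scrBR',(667,241),.15),('dotbig',(526,201),.15),('sqkey',(74,342),.081),('rdkey',(83,265),.069),('blkTL',(56,231),.045),('blkTR',(130,232),.045),('blkBL',(46,388),.045),('blkBR',(123,390),.045)]:
    print(n,atz(T,g(c),z).round(4))
for n,z in [('slide_top',.18),('coarse_stop',.18),('lock_face',.162),('grinder_key',.045)]:
    for p,c in mk(T,n): print(n,c,atz(T,p,z).round(4))
    for p,c in mk(S,n): print('  S',n,c,atz(S,p,z).round(4))
E
```

```text
cam [0.308435   0.03360602 1.27951425] [-0.05701407  0.64077559  0.62364794] 432.3847451918236 388.0507502168636
lock [0.5668 0.0119 0.162 ]
grip [ 0.5041 -0.1     0.18  ]
trackL [ 0.4908 -0.0512  0.155 ]
trackR [ 0.5073 -0.1587  0.155 ]
scrTL [0.6144 0.0529 0.15  ]
scrBL [0.4516 0.0301 0.15  ]
scrTR [ 0.6419 -0.1434  0.15  ]
scrBR [ 0.4794 -0.1667  0.15  ]
dotbig [ 0.5227 -0.0648  0.15  ]
sqkey [0.4654 0.2998 0.081 ]
rdkey [0.5283 0.2907 0.069 ]
blkTL [0.5638 0.3159 0.045 ]
blkTR [0.5557 0.2551 0.045 ]
blkBL [0.4356 0.333  0.045 ]
blkBR [0.4265 0.2711 0.045 ]
slide_top 0.45 [ 0.4969 -0.1     0.18  ]
  S slide_top 0.59 [ 0.4989 -0.092   0.18  ]
coarse_stop 0.68 [ 0.498 -0.077  0.18 ]
  S coarse_stop 0.92 [ 0.4926 -0.0679  0.18  ]
  S coarse_stop 0.5 [0.4752 0.3877 0.18  ]
  S coarse_stop 0.22 [0.3512 0.3792 0.18  ]
lock_face 0.83 [0.5652 0.0073 0.162 ]
lock_face 0.59 [ 0.3803 -0.2368  0.162 ]
  S lock_face 0.66 [0.5688 0.0148 0.162 ]
grinder_key 0.63 [ 0.5091 -0.1261  0.045 ]
grinder_key 0.49 [0.4635 0.303  0.045 ]
  S grinder_key 0.68 [0.4613 0.3063 0.045 ]
```

{"op": "carry_out", "data": {
  "series": [
    [0.3,1,0.5,0,0,-0.7,1],
    [0.3,1,0.5,0,0,-0.7,1],
    [0.3,1,0.5,0,0,-0.7,1],
    [0.3,1,0.5,0,0,0,1],
    [0.3,1,0.5,0,0,0,1],
    [0.4,1,0.5,0,0,0,1],
    [0.5,1,0.5,0,0,0,1],
    [0.5,1,0.5,0,0,0,1],
    [0.5,1,0,0,0,0,1],
    [0.5,1,0,0,0,0,1],
    [0.5,1,0,0,0,0,1],
    [0.5,1,0,0,0,0,1]
  ]
}}

```text
t: 2.9
tool_pos: [0.3376, -0.2859, 0.3315]
tool_rot: [3.133, 0.221, 0.001]
contact_force: [0.1, 0.4, 0.4]
opening: 0.0855
```

{"op": "carry_out", "data": {
  "series": [
    [0.7,1,0,0,0,0,1],
    [0.7,1,0,0,0,0,1],
    [0.7,1,0,0,0,0,1],
    [0.7,1,0,0,0,0,1],
    [0.8,1,0,0,0,0,1],
    [0.8,1,0,0,0,0,1],
    [0.8,1,0,0,0,0,1],
    [0.8,0.5,0,0,0,0,0.6],
    [0,0,0,0,0,0,0.6],
    [0,0,0,0,0,0,0.6]
  ]
}}

```text
t: 3.9
tool_pos: [0.4872, -0.0993, 0.3312]
tool_rot: [3.134, 0.222, -0.001]
contact_force: [-0.2, 0.7, -0.5]
opening: 0.0513
```

```bash
python3 - <<'E'
from h import *
o=ctrl.get_obs();W=wr(ctrl.get_image('wrist'),o)
print(o['t'],o['tool_pos'],o['tool_rot'],o['opening'])
cv2.imwrite('pics/w1.png',W['frame'])
for n,z in [('slide_top',.18),('coarse_stop',.18),('lock_face',.162)]:
    for p,c in mk(W,n): print(n,c,p.round(1),atz(W,p,z).round(4))
for X in [(.567,.0125,.162),(.5,-.1,.18),(.4958,-.07,.18)]: print(proj(W,X))
E
```

```text
3.9 [ 0.48715901 -0.09933213  0.3311787 ] [ 3.13356667e+00  2.22317909e-01 -1.21245941e-03] 0.05133692401953573
slide_top 0.61 [258.4 165.9] [ 0.5006 -0.1009  0.18  ]
coarse_stop 0.86 [219.7 166.5] [ 0.4949 -0.0652  0.18  ]
coarse_stop 0.44 [368.5 226.4] [ 0.456  -0.2169  0.18  ]
lock_face 0.82 [143.5  75.1] [0.5656 0.0146 0.162 ]
[145.92509744  73.85469779]
[257.41250679 166.33887254]
[224.89563973 166.24898524]
```

View pics/w1.png

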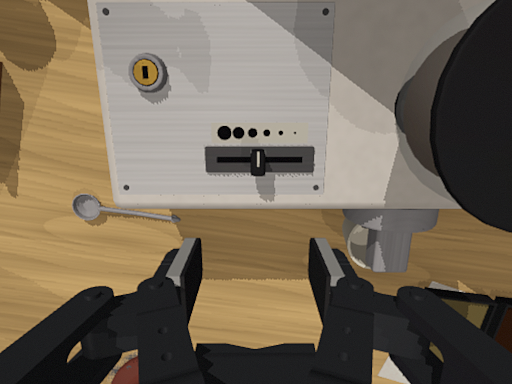

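The wrist view shows the selector grip at (258,160) and the lock slot at (146,72). Both agree with the top-camera estimates. Next I descend onto the selector.

{"op": "carry_out", "data": {
  "series": [
    [0.53,-0.04,-0.8,0,0,0,0.6],
    [0,0,-0.8,0,0,0,0.6],
    [0,0,-0.8,0,0,0,0.6],
    [0,0,-0.8,0,0,0,0.6],
    [0,0,-0.8,0,0,0,0.6],
    [0,0,-0.8,0,0,0,0.6],
    [0,0,-0.8,0,0,0,0.6],
    [0,0,-0.8,0,0,0,0.6],
    [0,0,-0.2,0,0,0,0.6],
    [0,0,0,0,0,0,0.6]
  ],
  "grip_force": 20
}}

```text
t: 5.1
tool_pos: [0.4998, -0.1007, 0.1656]
tool_rot: [-3.133, -0.219, 0.002]
contact_force: [0.5, -0.5, 0.8]
opening: 0.051
```

{"op": "carry_out", "data": {
  "series": [
    [0,0,0,0,0,0,0],
    [0,0,0,0,0,0,0],
    [0,0,0,0,0,0,0],
    [0,0,0,0,0,0,0],
    [0,0,0,0,0,0,0]
  ]
}}

```text
t: 5.6
tool_pos: [0.5013, -0.1007, 0.1678]
tool_rot: [3.133, 0.221, 0.003]
contact_force: [-0.9, 1.2, 6.0]
opening: 0.0133
```

{"op": "carry_out", "data": {
  "series": [
    [0,0,0.08,0,0,0,0],
    [-0.04,0.28,0,0,0,0,0],
    [-0.04,0.28,0,0,0,0,0],
    [-0.04,0.28,0,0,0,0,0],
    [-0.04,0.28,0,0,0,0,0],
    [-0.04,0.28,0,0,0,0,0],
    [-0.01,0.06,0,0,0,0,0],
    [0,0,0,0,0,0,0]
  ]
}}

```text
t: 6.4
tool_pos: [0.4963, -0.0667, 0.168]
tool_rot: [3.126, 0.22, 0.005]
contact_force: [5.7, -10.8, -5.4]
opening: 0.0132
```

{"op": "carry_out", "data": {
  "series": [
    [-0.01,0.06,0,0,0,0,0],
    [-0.01,0.06,0,0,0,0,0],
    [0,0,0,0,0,0,0],
    [0,0,0,0,0,0,0]
  ]
}}

```text
t: 6.8
tool_pos: [0.4963, -0.0665, 0.168]
tool_rot: [3.12, 0.218, 0.006]
contact_force: [8.2, -19.7, -8.3]
opening: 0.0135
```

Force rises with no further motion, so it is at the stop. Next I release, rise and look.

{"op": "carry_out", "data": {
  "series": [
    [0,-0.06,0,0,0,0,0.5],
    [0,0,0,0,0,0,0.5],
    [0,0,0.2,0,0,0,0.5],
    [0,0,1,0,0,0,0.5],
    [0,0,1,0,0,0,0.5],
    [0,0,1,0,0,0,0.5],
    [0,0,1,0,0,0,0.5],
    [0,0,1,0,0,0,0.5],
    [0,0,1,0,0,0,0.5],
    [0,0,0,0,0,0,0.5]
  ]
}}

```text
t: 7.8
tool_pos: [0.4962, -0.0623, 0.3284]
tool_rot: [3.131, 0.222, 0.012]
contact_force: [-0.0, -1.5, -0.4]
opening: 0.043
```

```bash
python3 - <<'E'
from h import *
o=ctrl.get_obs();W=wr(ctrl.get_image('wrist'),o)
print(o['t'],o['tool_pos'],o['tool_rot'],o['opening'])
f=W['frame'].copy()
cv2.imwrite('pics/w2.png',f)
for n,z in [('slide_top',.18),('coarse_stop',.18),('lock_face',.162)]:
    for p,c in mk(W,n): print(n,c,p.round(1),atz(W,p,z).round(4))
E
```

```text
7.8 [ 0.49622818 -0.06234749  0.32842111] [3.13127602 0.22203334 0.01182091] 0.04295014904048889
slide_top 0.94 [261.8 184.1] [ 0.4947 -0.0697  0.18  ]
slide_top 0.2 [149. 223.] [0.4409 0.0329 0.18  ]
coarse_stop 0.82 [255.4 182.3] [ 0.4956 -0.0635  0.18  ]
coarse_stop 0.33 [310.3 113.2] [ 0.5645 -0.1026  0.18  ]
lock_face 0.78 [181.6  89.8] [0.5682 0.0154 0.162 ]
```

View pics/w2.png

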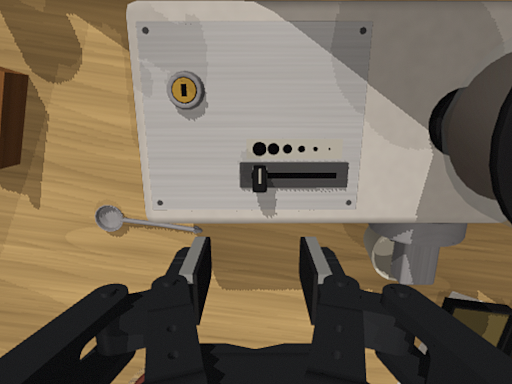

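The selector sits at the left (coarse) end of its slot. To leave wrist range for the clockwise turn, I'll flip the gripper half a turn, passing over the lock for a closer look.

{"op": "carry_out", "data": {
  "series": [
    [0.35,0.38,0,0,0,1,0.5],
    [0.35,0.38,0,0,0,1,0.5],
    [0.35,0.38,0,0,0,1,0.5],
    [0.35,0.38,0,0,0,1,0.5],
    [0.35,0.38,0,0,0,1,0.5],
    [0.35,0.38,0,0,0,1,0.5],
    [0.35,0.38,0,0,0,1,0.5],
    [0.35,0.38,0,0,0,1,0.5],
    [0,0,0,0,0,1,0.5],
    [0,0,0,0,0,1,0.5],
    [0,0,0,0,0,1,0.5],
    [0,0,0,0,0,0,0.5]
  ]
}}

```text
t: 9.2
tool_pos: [0.5641, 0.0137, 0.3213]
tool_rot: [-2.554, -1.825, 0.004]
contact_force: [-0.5, 0.2, 1.2]
opening: 0.0429
```

```bash
cat >> h.py <<'E'
def snap(name):
    o=ctrl.get_obs();W=wr(ctrl.get_image('wrist'),o);cv2.imwrite('pics/%s.png'%name,W['frame'])
    a=np.array(o['tool_rot']);
    from scipy.spatial.transform import Rotation as Ro
    M=Ro.from_rotvec(a).as_matrix()
    print('t',round(float(o['t']),2),'pos',np.round(o['tool_pos'],4),'yaw',round(float(np.arctan2(M[1,0],M[0,0])),4),'z',M[:,2].round(3),'q',np.round(o['q'],3),'F',np.round(o['contact_force'],1),'M',np.round(o['wrist_torque'],2),'op',round(float(o['opening']),4))
    return o,W
def brass(W,z=.162):
    h=cv2.cvtColor(W['frame'],cv2.COLOR_BGR2HSV)
    m=cv2.inRange(h,(12,120,80),(30,255,255))
    n,l,s,c=cv2.connectedComponentsWithStats(m)
    return [(s[i].tolist(),c[i].round(1).tolist(),atz(W,c[i],z).round(4).tolist()) for i in np.argsort(-s[1:,4])[:4]+1]
E
python3 - <<'E'
from h import *
o,W=snap('w3')
for n,z in [('lock_face',.162)]:
    for p,c in mk(W,n): print(n,c,p.round(1),atz(W,p,z).round(4))
for b in brass(W): print(b)
E
```

```text
t 9.2 pos [0.5641 0.0137 0.3213] yaw 1.2407 z [-0.003  0.    -1.   ] q [-0.108 -0.127  1.64   0.     1.632  0.223] F [-0.5  0.2  1.2] M [0.   0.02 0.01] op 0.0429
lock_face 0.88 [257.7 175.9] [0.5668 0.0144 0.162 ]
([44, 0, 468, 358, 68111], [375.5, 123.0], [0.6856, 0.0266, 0.162])
([0, 37, 170, 321, 9968], [88.1, 233.4], [0.3838, 0.0134, 0.162])
([0, 0, 34, 36, 399], [14.8, 14.6], [0.4177, 0.2129, 0.162])
([249, 164, 23, 23, 364], [259.7, 175.0], [0.5689, 0.0145, 0.162])
```

View pics/w3.png

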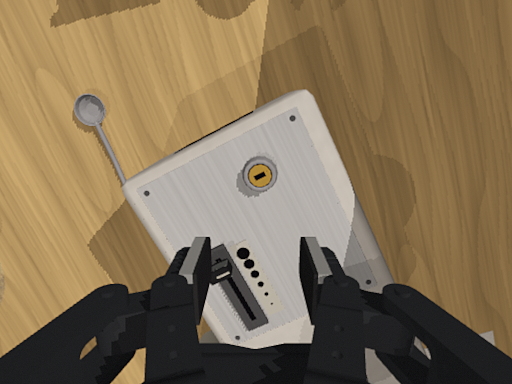

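{"op": "carry_out", "data": {
  "series": [
    [-0.34,0.96,0,0,0,1,0.5],
    [-0.34,0.96,0,0,0,1,0.5],
    [-0.34,0.96,0,0,0,1,0.5],
    [-0.34,0.96,0,0,0,1,0.5],
    [-0.34,0.96,0,0,0,1,0.5],
    [-0.34,0.96,0,0,0,1,0.5],
    [-0.34,0.96,0,0,0,1,0.5],
    [-0.34,0.96,0,0,0,1,0.5],
    [-0.34,0.96,0,0,0,1,0.5],
    [-0.34,0.96,0,0,0,1,0.5],
    [-0.34,0.96,0,0,0,1,0.5],
    [-0.34,0.96,0,0,0,1,0.5]
  ]
}}

```text
t: 10.5
tool_pos: [0.4621, 0.3024, 0.3227]
tool_rot: [-1.075, -2.951, 0.001]
contact_force: [-0.6, -0.3, 0.3]
opening: 0.0429
```

{"op": "carry_out", "data": {
  "series": [
    [0,0,-0.5,0,0,1,0.5],
    [0,0,-0.5,0,0,1,0.5],
    [0,0,-0.5,0,0,1,0.5],
    [0,0,-0.5,0,0,1,0.5],
    [0,0,-0.5,0,0,1,0.5],
    [0,0,-0.5,0,0,0.7,0.5],
    [0,0,-0.5,0,0,0,0.5],
    [0,0,0,0,0,0,0.5],
    [0,0,0,0,0,0,0.5]
  ]
}}

```text
t: 11.4
tool_pos: [0.4626, 0.3015, 0.2355]
tool_rot: [-0.208, -3.134, 0.001]
contact_force: [-0.1, -0.0, 0.5]
opening: 0.0428
```

```bash
python3 - <<'E'
from h import *
o,W=snap('w4')
for n,z in [('grinder_key',.045),('cupboard_key',.045),('key_block',0)]:
    for p,c in mk(W,n): print(n,c,p.round(1),atz(W,p,z).round(4))
for n in ['grinder_key','cupboard_key','key_block']:
    for r in ctrl.trace(W,n)[:2]:
        ys,xs=np.nonzero(r['mask']); 
        if len(xs)>10: print(n,r['p'],cv2.minAreaRect(np.stack([xs,ys],1).astype(np.float32)))
E
```

```text
t 11.4 pos [0.4626 0.3015 0.2355] yaw 3.0093 z [-0.001 -0.    -1.   ] q [ 0.443 -0.123  1.777 -0.     1.488 -0.996] F [-0.1 -0.   0.5] M [-0.05 -0.02  0.  ] op 0.0428
grinder_key 0.71 [254.8 173.4] [0.4656 0.3009 0.045 ]
grinder_key 0.65 [ 55.4 107.3] [0.3719 0.1113 0.045 ]
cupboard_key 0.73 [256.4 231.6] [0.5321 0.2939 0.045 ]
key_block 0.94 [260.1 192.8] [0.5006 0.3028 0.    ]
grinder_key 0.92 ((258.0, 179.5), (35.0, 10.0), 90.0)
cupboard_key 0.47 ((256.5, 235.0), (20.0, 7.0), 90.0)
key_block 0.63 ((258.5, 198.0), (118.0, 53.0), 90.0)
```

View pics/w4.png

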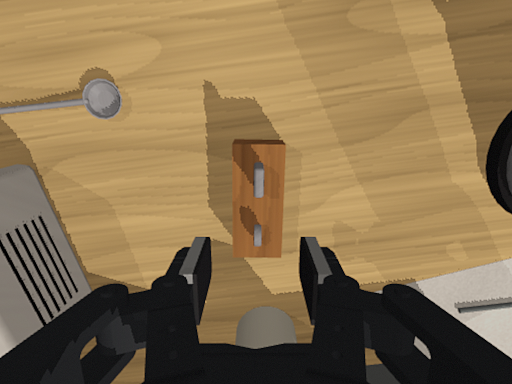

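The keys stand along the image column, square head at (259,180) and round head at (257,235). The gripper yaw matches the block.

```bash
python3 - <<'E'
from h import *
o,W=snap('w5')
f=W['frame'][130:270,220:300]
cv2.imwrite('pics/w5c.png',cv2.resize(f,None,fx=4,fy=4,interpolation=cv2.INTER_NEAREST))
for px,z in [((258.5,199),.045),((259,196),.081),((259,182),.065)]: print(atz(W,px,z).round(4))
for d in (0,.032,-.032):
  X=atz(W,(258.5,199),.045)+d*np.array([np.cos(-.132),np.sin(-.132),0]); print(d,X.round(4),proj(W,X+[0,0,0.036]),proj(W,X))
print(proj(W,np.array(o['tool_pos'])*[1,1,0]+[0,0,.081]))
E
```

```text
t 11.75 pos [0.463  0.3017 0.2364] yaw 3.0105 z [ 0.001  0.    -1.   ] q [ 0.443 -0.124  1.777 -0.     1.488 -0.997] F [-1.1  0.3  0.6] M [ 0.07  0.03 -0.01] op 0.0425
[0.4953 0.3015 0.045 ]
[0.4812 0.3034 0.081 ]
[0.4713 0.3048 0.065 ]
0 [0.4953 0.3015 0.045 ] [258.92201044 209.8730272 ] [258.5 199. ]
0.032 [0.527  0.2973 0.045 ] [258.76971598 239.75515077] [258.37306004 226.27342153]
-0.032 [0.4636 0.3057 0.045 ] [259.08332444 178.22115549] [258.63369389 170.2754777 ]
[254.84091461 178.17475006]
```

View pics/w5c.png

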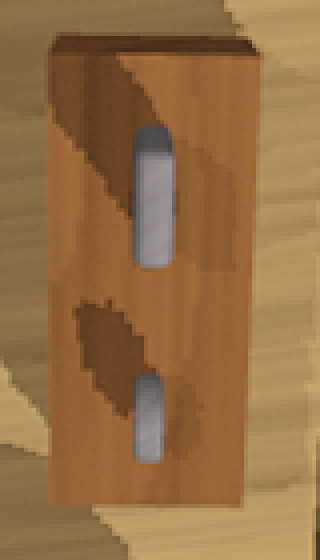

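{"op": "carry_out", "data": {
  "series": [
    [0.08,0.14,-0.9,0,0,0,0.5],
    [0,0,-0.9,0,0,0,0.5],
    [0,0,-0.9,0,0,0,0.5],
    [0,0,-0.9,0,0,0,0.5],
    [0,0,-0.9,0,0,0,0.5],
    [0,0,-0.9,0,0,0,0.5],
    [0,0,-0.9,0,0,0,0.5],
    [0,0,-0.9,0,0,0,0.5],
    [0,0,-0.2,0,0,0,0.5],
    [0,0,0,0,0,0,0.5],
    [0,0,0,0,0,0,0.5]
  ]
}}

```text
t: 12.9
tool_pos: [0.4656, 0.3055, 0.0521]
tool_rot: [0.205, 3.133, 0.002]
contact_force: [0.1, -0.5, -0.4]
opening: 0.0424
```

{"op": "carry_out", "data": {
  "series": [
    [0,0,0,0,0,0,0.0],
    [0,0,0,0,0,0,0.0],
    [0,0,0,0,0,0,0.0],
    [0,0,0,0,0,0,0.0],
    [0,0,0,0,0,0,0.0],
    [0,0,0,0,0,0,0.0]
  ],
  "grip_force": 20
}}

```text
t: 13.5
tool_pos: [0.4655, 0.3052, 0.0521]
tool_rot: [0.205, 3.133, 0.001]
contact_force: [-1.2, -2.1, 5.5]
opening: 0.0097
```

{"op": "carry_out", "data": {
  "series": [
    [0,0,0,0,0,0,0.0],
    [0,0,0,0,0,0,0.0],
    [0,0,0,0,0,0,0.0],
    [0,0,0.2,0,0,0,0.0],
    [0,0,0.4,0,0,0,0.0],
    [0,0,0.5,0,0,0,0.0],
    [0,0,0.5,0,0,0,0.0],
    [0,0,0.5,0,0,0,0.0]
  ],
  "grip_force": 60
}}

```text
t: 14.3
tool_pos: [0.4644, 0.3053, 0.1047]
tool_rot: [-0.205, -3.134, -0.001]
contact_force: [0.5, 0.1, -1.6]
opening: 0.009
```

{"op": "carry_out", "data": {
  "series": [
    [0,0,1,0,0,0,0.0],
    [0,0,1,0,0,0,0.0],
    [0,0,1,0,0,0,0.0],
    [0,0,1,0,0,0,0.0],
    [0,0,1,0,0,0,0.0],
    [0,0,1,0,0,0,0.0],
    [0,0,0,0,0,0,0.0],
    [0,0,0,0,0,0,0.0]
  ]
}}

```text
t: 15.1
tool_pos: [0.4646, 0.3052, 0.2538]
tool_rot: [0.205, 3.134, 0.001]
contact_force: [0.6, 0.4, -1.5]
opening: 0.009
```

```bash
python3 - <<'E'
from h import *
o,W=snap('w6')
S=ctrl.get_image('side');cv2.imwrite('pics/s6.png',S['frame'])
for n in ['grinder_key','key_tip']:
    for im in (W,S):
        print(n,[(p.round(1),c) for p,c in mk(im,n)])
# expected positions
p=np.array(o['tool_pos'])
print('exp shoulder',proj(W,p-[0,0,.007]),proj(S,p-[0,0,.007]),'tip',proj(W,p-[0,0,.037]),proj(S,p-[0,0,.037]))
E
```

```text
t 15.1 pos [0.4646 0.3052 0.2538] yaw 3.011 z [ 0.001  0.001 -1.   ] q [ 0.447 -0.125  1.749  0.     1.517 -0.993] F [ 0.6  0.4 -1.5] M [-0.03  0.08 -0.01] op 0.009
grinder_key [(array([256.7, 245.5]), 0.55), (array([254.8, 223.2]), 0.42)]
grinder_key [(array([181.3, 203.3]), 0.71)]
key_tip [(array([253.3, 227.4]), 0.67)]
key_tip [(array([180.2, 212.9]), 0.58)]
exp shoulder [254.99712489 246.44736041] [178.36414507 201.52230653] tip [254.93521741 224.4798088 ] [179.94346614 215.09950363]
```

View pics/w6.png

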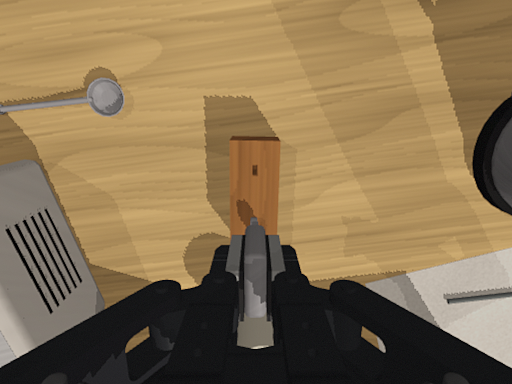

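View pics/s6.png

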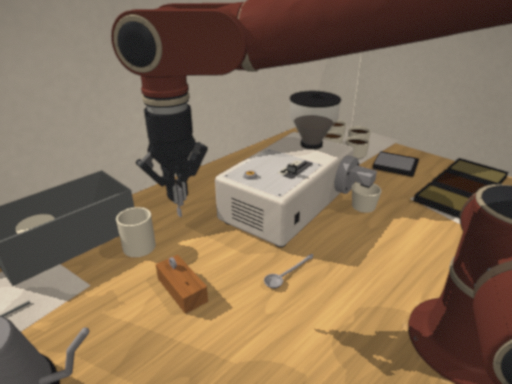

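{"op": "carry_out", "data": {
  "series": [
    [0.34,-0.97,0.39,0,0,0.9,0],
    [0.34,-0.97,0.39,0,0,0.9,0],
    [0.34,-0.97,0.39,0,0,0.9,0],
    [0.34,-0.97,0.39,0,0,0,0],
    [0.34,-0.97,0.39,0,0,0,0],
    [0.34,-0.97,0.39,0,0,0,0],
    [0.34,-0.97,0.39,0,0,0,0],
    [0.34,-0.97,0.39,0,0,0,0],
    [0.34,-0.97,0.39,0,0,0,0],
    [0.34,-0.97,0.39,0,0,0,0],
    [0.34,-0.97,0.39,0,0,0,0],
    [0.34,-0.97,0.39,0,0,0,0]
  ]
}}

```text
t: 16.6
tool_pos: [0.5669, 0.0131, 0.3699]
tool_rot: [0.218, -3.133, -0.0]
contact_force: [0.2, 0.7, -1.6]
opening: 0.0091
```

{"op": "carry_out", "data": {
  "series": [
    [0,0,0,0,0,0,0],
    [0,0,0,0,0,0,0],
    [0,0,0,0,0,0,0]
  ]
}}

```text
t: 16.9
tool_pos: [0.5664, 0.0148, 0.3693]
tool_rot: [0.22, -3.132, -0.001]
contact_force: [0.4, 0.3, -2.8]
opening: 0.0089
```

```bash
python3 - <<'E'
from h import *
o,W=snap('w7')
np.savez('w7.npz',R=W['R'],t=W['t'],fx=W['fx'],fy=W['fy'],cx=W['cx'],cy=W['cy'])
a=cv2.imread('pics/w6.png')[145:195,225:285];b=W['frame'][145:195,225:285]
cv2.imwrite('pics/c7.png',cv2.resize(np.hstack([a,b]),None,fx=6.5,fy=6.5,interpolation=cv2.INTER_NEAREST))
for x in brass(W): print(x)
for p,c in mk(W,'lock_face'): print(c,p)
E
```

```text
t 16.9 pos [0.5664 0.0148 0.3693] yaw -3.0016 z [-0.002  0.001 -1.   ] q [-0.105 -0.13   1.564  0.     1.709 -1.816] F [ 0.4  0.3 -2.8] M [ 0.03  0.01 -0.  ] op 0.0089
([0, 229, 245, 99, 16486], [95.5, 267.8], [0.7167, -0.1604, 0.162])
([265, 123, 247, 173, 13958], [373.6, 227.9], [0.6182, 0.1632, 0.162])
([305, 44, 207, 160, 9562], [447.7, 117.2], [0.4835, 0.2105, 0.162])
([76, 0, 299, 36, 7695], [192.1, 16.9], [0.4261, -0.067, 0.162])
0.59 [179.9168  92.5824]
0.32 [396.1856 245.6064]
```

View pics/c7.png

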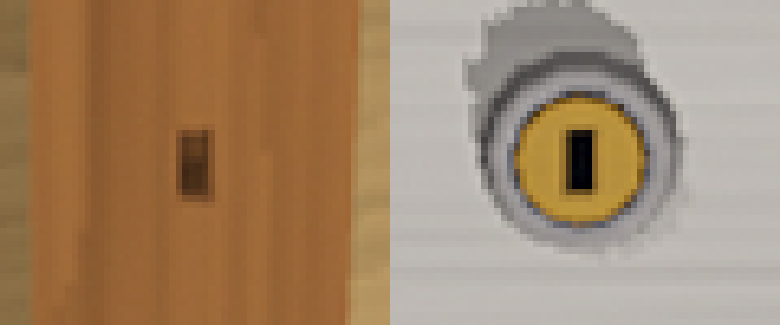

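View pics/w7.png

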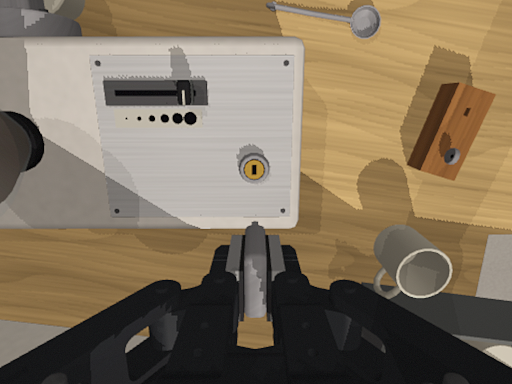

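```bash
python3 - <<'E'
from h import *
z=dict(np.load('w7.npz'))
o,W=snap('w8')
he=np.array(W['hand_eye'])
from scipy.spatial.transform import Rotation as Ro
def cam(pos,rv):
    im=dict(fx=W['fx'],fy=W['fy'],cx=W['cx'],cy=W['cy'],hand_eye=he)
    return wr(im,dict(tool_pos=pos,tool_rot=rv))
def yawR(y): return np.array([[np.cos(y),-np.sin(y)],[np.sin(y),np.cos(y)]])
W6=cam([.4646,.3052,.2538],Ro.from_matrix(Ro.from_euler('z',3.011).as_matrix()@Ro.from_euler('x',np.pi).as_matrix()).as_rotvec())
hole=atz(W6,(255.0,170.4),.045); d=yawR(3.011).T@(hole-[.4655,.3053,.045])[:2]
lock=atz(z,(254.3,169.7),.162)
print(hole,'d tool',d,lock,'target',lock[:2]-yawR(3.283)@d)
b=W['frame'][145:195,225:285]; g=b.astype(int).sum(2)
ys,xs=np.nonzero((g<90)); k=(ys<35)&(ys>15); print(xs[k].mean()+225,ys[k].mean()+145,k.sum())
lock=atz(W,(xs[k].mean()+225,ys[k].mean()+145),.162);print(lock,'target',lock[:2]-yawR(3.283)@d)
E
```

```text
t 17.0 pos [0.5663 0.015  0.3695] yaw -3.0011 z [-0.001  0.    -1.   ] q [-0.105 -0.13   1.564  0.     1.709 -1.816] F [-0.3  0.2 -1. ] M [-0.06  0.01  0.04] op 0.0093
[0.46832892 0.30476711 0.045     ] d tool [-0.00287422  0.00015996] [0.56874063 0.01457214 0.162     ] target [0.56587255 0.01432543]
253.92857142857142 168.89285714285714 28
[0.56799362 0.01419096 0.162     ] target [0.56512554 0.01394424]
```

{"op": "carry_out", "data": {
  "series": [
    [-0.03,-0.03,-0.9,0,0,0,0],
    [0,0,-0.9,0,0,0,0],
    [0,0,-0.9,0,0,0,0],
    [0,0,-0.9,0,0,0,0],
    [0,0,-0.9,0,0,0,0],
    [0,0,-0.9,0,0,0,0],
    [0,0,-0.8,0,0,0,0],
    [0,0,-0.3,0,0,0,0],
    [0,0,0,0,0,0,0],
    [0,0,0,0,0,0,0]
  ]
}}

```text
t: 18.05
tool_pos: [0.5665, 0.0135, 0.2089]
tool_rot: [-0.219, 3.132, -0.0]
contact_force: [0.2, 0.1, -1.1]
opening: 0.009
```

```bash
python3 - <<'E'
from h import *
o,W=snap('w9');S=ctrl.get_image('side')
a=cv2.resize(W['frame'][180:270,200:310],None,fx=4,fy=4,interpolation=2);b=cv2.resize(S['frame'][145:205,220:280],(360,360),interpolation=2)
cv2.imwrite('pics/c9.png',np.hstack([a,b]))
p=np.array(o['tool_pos']);print(proj(S,p-[0,0,.037]),proj(S,[.567,.0143,.162]))
E
```

```text
t 18.05 pos [0.5665 0.0135 0.2089] yaw -3.002 z [ 0.001 -0.    -1.   ] q [-0.107 -0.072  1.774 -0.     1.438 -1.818] F [ 0.2  0.1 -1.1] M [-0.04  0.06 -0.05] op 0.009
[250.79018759 168.37544191] [250.45723545 171.84786382]
```

View pics/c9.png

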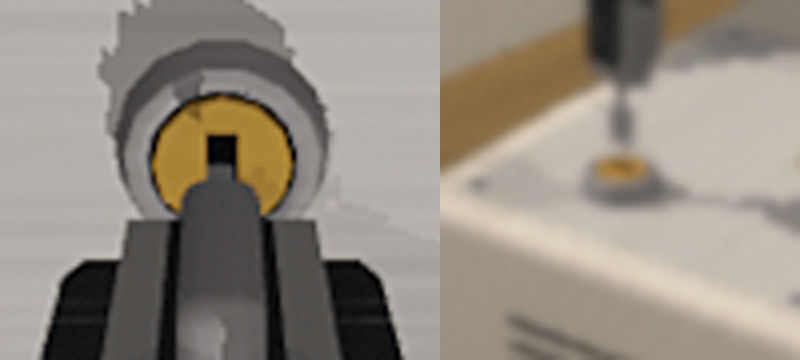

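{"op": "carry_out", "data": {
  "series": [
    [-0.03,0.02,-0.16,0,0,0,0],
    [0,0,-0.16,0,0,0,0],
    [0,0,-0.12,0,0,0,0],
    [0,0,-0.12,0,0,0,0],
    [0,0,0,0,0,0,0]
  ]
}}

```text
t: 18.65
tool_pos: [0.5654, 0.0138, 0.1934]
tool_rot: [-0.218, 3.134, 0.0]
contact_force: [1.7, 0.1, -1.2]
opening: 0.0093
```

{"op": "carry_out", "data": {
  "series": [
    [0,0,-0.1,0,0,0,0],
    [0,0,-0.1,0,0,0,0],
    [0,0,0,0,0,0,0]
  ]
}}

```text
t: 18.95
tool_pos: [0.5655, 0.0138, 0.1886]
tool_rot: [-0.218, 3.133, 0.0]
contact_force: [2.7, 0.4, -1.0]
opening: 0.0092
```

{"op": "carry_out", "data": {
  "series": [
    [0.02,0,-0.1,0,0,0,0],
    [0,0.03,-0.04,0,0,0,0],
    [0,-0.07,-0.04,0,0,0,0],
    [0,0.07,-0.04,0,0,0,0],
    [0,-0.07,-0.04,0,0,0,0],
    [0,0.07,-0.04,0,0,0,0],
    [0,-0.07,-0.04,0,0,0,0]
  ]
}}

```text
t: 19.65
tool_pos: [0.5667, 0.0131, 0.1825]
tool_rot: [-0.218, 3.131, 0.001]
contact_force: [-2.4, 3.0, 10.8]
opening: 0.0089
```

{"op": "carry_out", "data": {
  "series": [
    [0,0.07,-0.04,0,0,0,0],
    [0,-0.07,-0.04,0,0,0,0],
    [0,0.07,-0.04,0,0,0,0],
    [0,-0.07,-0.04,0,0,0,0]
  ]
}}

```text
t: 20.05
tool_pos: [0.567, 0.0132, 0.1798]
tool_rot: [-0.219, 3.13, 0.001]
contact_force: [-4.9, 3.6, 16.9]
opening: 0.0093
```

{"op": "carry_out", "data": {
  "series": [
    [-0.01,0.09,0,0,0,0,0],
    [0,-0.08,-0.04,0,0,0,0],
    [0,0.09,0,0,0,0,0],
    [0,-0.08,-0.04,0,0,0,0],
    [0,0.09,0,0,0,0,0],
    [0,-0.08,-0.04,0,0,0,0]
  ],
  "grip_force": 80
}}

```text
t: 20.65
tool_pos: [0.5671, 0.0136, 0.1783]
tool_rot: [-0.218, 3.13, -0.001]
contact_force: [-6.0, 2.1, 20.0]
opening: 0.0087
```

{"op": "carry_out", "data": {
  "series": [
    [0,0.08,-0.04,0,0,0,0],
    [0,-0.08,-0.04,0,0,0,0],
    [0,0.08,-0.04,0,0,0,0],
    [0,-0.08,-0.04,0,0,0,0],
    [0,0.06,0,0,0,0,0]
  ]
}}

```text
t: 21.15
tool_pos: [0.5666, 0.0145, 0.1707]
tool_rot: [-0.218, 3.131, -0.002]
contact_force: [1.1, -4.6, 3.9]
opening: 0.0085
```

{"op": "carry_out", "data": {
  "series": [
    [0,-0.03,-0.04,0,0,0,0],
    [0,0,-0.04,0,0,0,0],
    [0,0,-0.04,0,0,0,0],
    [0,0,0,0,0,0,0]
  ]
}}

```text
t: 21.55
tool_pos: [0.5666, 0.0143, 0.1689]
tool_rot: [-0.218, 3.131, -0.001]
contact_force: [-2.6, -1.6, 10.9]
opening: 0.0086
```

```bash
python3 - <<'E'
from h import *
o,W=snap('w10');S=ctrl.get_image('side')
a=cv2.resize(W['frame'][180:270,200:310],None,fx=4,fy=4,interpolation=2);b=cv2.resize(S['frame'][145:205,220:280],(360,360),interpolation=2)
cv2.imwrite('pics/c10.png',np.hstack([a,b]))
E
```

```text
t 21.55 pos [0.5666 0.0143 0.1689] yaw -3.0024 z [ 0.003 -0.    -1.   ] q [-0.106 -0.041  1.813  0.     1.367 -1.816] F [-2.6 -1.6 10.9] M [-0.17  0.34 -0.05] op 0.0086
```

View pics/c10.png

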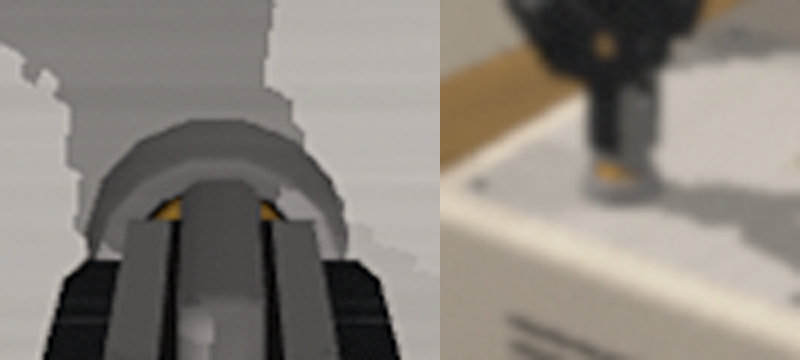

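{"op": "carry_out", "data": {
  "series": [
    [0,0,-0.06,0,0,0,0],
    [0,0,-0.02,0,0,0,0],
    [0,0,0,0,0,0,0],
    [0,0,0,0,0,0,0]
  ]
}}

```text
t: 22.05
tool_pos: [0.5668, 0.0143, 0.1688]
tool_rot: [-0.218, 3.131, -0.001]
contact_force: [-6.0, -1.3, 18.9]
opening: 0.0089
```

The key is home: z stays at 0.1688 while force rises, against an expected 0.169. Now I turn clockwise about the lock axis in stages.

{"op": "carry_out", "data": {
  "series": [
    [-0.02,0,0.04,0,0,0,0],
    [0,0.01,0,0,0,-0.8,0],
    [0,0.01,0,0,0,-0.8,0],
    [0,0.01,0,0,0,-0.8,0],
    [0.01,0.01,0,0,0,-0.8,0],
    [0.01,0.01,0,0,0,-0.8,0],
    [0,0,0,0,0,0,0]
  ]
}}

```text
t: 22.75
tool_pos: [0.5669, 0.0151, 0.1688]
tool_rot: [0.41, 3.111, -0.002]
contact_force: [-2.8, -2.2, 14.0]
opening: 0.0087
```

```bash
python3 - <<'E'
from h import *
o,W=snap('w11')
E
```

```text
t 22.75 pos [0.5669 0.0151 0.1688] yaw 2.8797 z [ 0.004 -0.002 -1.   ] q [-1.040e-01 -4.000e-02  1.813e+00 -1.000e-03  1.366e+00 -1.413e+00] F [-2.8 -2.2 14. ] M [-0.36  0.56  0.07] op 0.0087
```

{"op": "carry_out", "data": {
  "series": [
    [0.005,0.005,0,0,0,-0.8,0],
    [0.005,0.005,0,0,0,-0.8,0],
    [0.005,0.005,0,0,0,-0.8,0],
    [0.005,0.005,0,0,0,-0.8,0],
    [0.005,0,0,0,0,-0.8,0],
    [0,0,0,0,0,0,0]
  ]
}}

```text
t: 23.4
tool_pos: [0.5674, 0.0156, 0.1689]
tool_rot: [1.02, 2.968, -0.0]
contact_force: [-3.7, -2.5, 13.4]
opening: 0.0087
```

{"op": "carry_out", "data": {
  "series": [
    [0.005,0.005,0,0,0,-0.8,0],
    [0.005,0.005,0,0,0,-0.8,0],
    [0.005,0.005,0,0,0,-0.8,0],
    [0.005,0.005,0,0,0,-0.8,0],
    [0.005,0,0,0,0,-0.8,0],
    [0,0,0,0,0,0,0]
  ]
}}

```text
t: 24.0
tool_pos: [0.5681, 0.0159, 0.1689]
tool_rot: [1.589, 2.706, 0.0]
contact_force: [-3.7, -3.3, 13.9]
opening: 0.0086
```

```bash
python3 - <<'E'
from h import *
o,W=snap('w12')
E
```

```text
t 24.0 pos [0.5681 0.0159 0.1689] yaw 2.0797 z [ 0.004 -0.002 -1.   ] q [-1.020e-01 -3.700e-02  1.810e+00 -1.000e-03  1.366e+00 -6.110e-01] F [-3.7 -3.3 13.9] M [-0.49  0.67  0.02] op 0.0086
```

{"op": "carry_out", "data": {
  "series": [
    [0.005,0,0,0,0,-0.8,0],
    [0.005,0,0,0,0,-0.8,0],
    [0.005,0,0,0,0,-0.8,0],
    [0.005,0,0,0,0,-0.6,0],
    [0,0,0,0,0,0,0]
  ]
}}

```text
t: 24.55
tool_pos: [0.5687, 0.016, 0.1689]
tool_rot: [1.975, 2.438, 0.002]
contact_force: [-3.6, -1.5, 13.4]
opening: 0.0089
```

```bash
python3 - <<'E'
from h import *
o,W=snap('w13')
E
```

```text
t 24.55 pos [0.5687 0.016  0.1689] yaw 1.78 z [ 0.004 -0.002 -1.   ] q [-1.020e-01 -3.600e-02  1.808e+00 -1.000e-03  1.366e+00 -3.110e-01] F [-3.6 -1.5 13.4] M [-0.51  0.57  0.07] op 0.0089
```

{"op": "carry_out", "data": {
  "series": [
    [0,0,0,0,0,-0.5,0],
    [0,0,0,0,0,-0.3,0],
    [0,0,0,0,0,0,0],
    [0,0,0,0,0,0,0]
  ]
}}

```text
t: 25.0
tool_pos: [0.5687, 0.016, 0.1689]
tool_rot: [2.069, 2.358, 0.002]
contact_force: [-3.0, -2.6, 14.4]
opening: 0.009
```

```bash
python3 - <<'E'
from h import *
o,W=snap('w14')
S=ctrl.get_image('side')
b=cv2.resize(S['frame'][145:205,220:280],(360,360),interpolation=2);a=cv2.resize(W['frame'][180:270,200:310],None,fx=4,fy=4,interpolation=2)
cv2.imwrite('pics/c14.png',np.hstack([a,b]))
E
```

```text
t 25.0 pos [0.5687 0.016  0.1689] yaw 1.701 z [ 0.004 -0.002 -1.   ] q [-1.020e-01 -3.600e-02  1.808e+00 -1.000e-03  1.365e+00 -2.320e-01] F [-3.  -2.6 14.4] M [-0.48  0.51  0.02] op 0.009
```

View pics/c14.png

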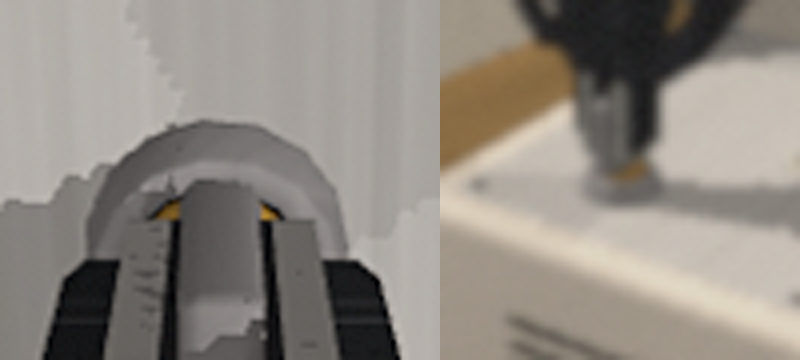

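View pics/w14.png

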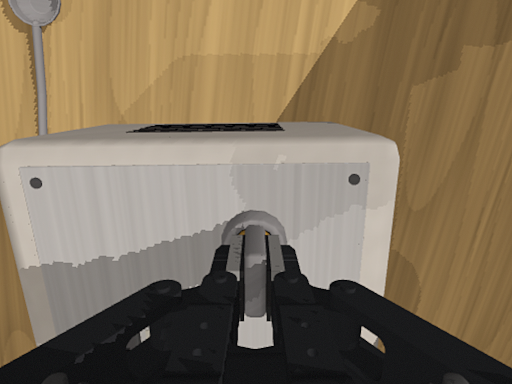

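{"op": "carry_out", "data": {
  "series": [
    [0,0,0,0,0,-0.4,0],
    [0,0,0,0,0,-0.3,0],
    [0,0,0,0,0,0,0],
    [0,0,0,0,0,0,0]
  ]
}}

```text
t: 25.5
tool_pos: [0.5687, 0.0161, 0.1689]
tool_rot: [2.151, 2.285, 0.003]
contact_force: [-2.2, -2.7, 13.4]
opening: 0.0085
```

```bash
python3 - <<'E'
from h import *
for i in range(3): o,W=snap('w15_%d'%i)
E
```

```text
t 25.5 pos [0.5687 0.0161 0.1689] yaw 1.6311 z [ 0.004 -0.001 -1.   ] q [-1.020e-01 -3.600e-02  1.808e+00 -1.000e-03  1.365e+00 -1.620e-01] F [-2.2 -2.7 13.4] M [-0.42  0.53  0.07] op 0.0085
t 25.55 pos [0.5688 0.0161 0.1689] yaw 1.6311 z [ 0.004 -0.001 -1.   ] q [-1.020e-01 -3.600e-02  1.808e+00 -1.000e-03  1.365e+00 -1.620e-01] F [-3.3 -1.4 14.1] M [-0.41  0.54  0.09] op 0.0088
t 25.6 pos [0.5687 0.0161 0.1689] yaw 1.6311 z [ 0.004 -0.001 -1.   ] q [-1.020e-01 -3.600e-02  1.808e+00 -1.000e-03  1.365e+00 -1.620e-01] F [-2.9 -2.1 13.4] M [-0.43  0.48  0.08] op 0.0091
```

{"op": "carry_out", "data": {
  "series": [
    [0,0,0,0,0,-0.4,0],
    [0,0,0,0,0,0,0],
    [0,0,0,0,0,0,0]
  ]
}}

```text
t: 25.95
tool_pos: [0.5687, 0.0161, 0.1689]
tool_rot: [2.196, 2.241, 0.003]
contact_force: [-3.3, -1.3, 13.3]
opening: 0.009
```

```bash
python3 - <<'E'
from h import *
for i in range(3): o,W=snap('w16_%d'%i)
E
```

```text
t 25.95 pos [0.5687 0.0161 0.1689] yaw 1.5912 z [ 0.004 -0.001 -1.   ] q [-1.020e-01 -3.600e-02  1.808e+00 -1.000e-03  1.365e+00 -1.220e-01] F [-3.3 -1.3 13.3] M [-0.47  0.57  0.07] op 0.009
t 26.0 pos [0.5687 0.0161 0.1689] yaw 1.5913 z [ 0.004 -0.002 -1.   ] q [-1.020e-01 -3.600e-02  1.808e+00 -1.000e-03  1.365e+00 -1.220e-01] F [-3.3 -2.5 15.3] M [-0.39  0.52  0.17] op 0.0088
t 26.05 pos [0.5687 0.0161 0.1689] yaw 1.5912 z [ 0.004 -0.002 -1.   ] q [-1.020e-01 -3.600e-02  1.808e+00 -1.000e-03  1.365e+00 -1.220e-01] F [-2.4 -3.1 13.2] M [-0.43  0.52  0.1 ] op 0.0088
```

{"op": "carry_out", "data": {
  "series": [
    [0,0,0,0,0,-0.4,0],
    [0,0,0,0,0,0,0],
    [0,0,0,0,0,0,0]
  ]
}}

```text
t: 26.4
tool_pos: [0.5687, 0.0161, 0.1689]
tool_rot: [2.24, 2.197, 0.003]
contact_force: [-2.4, -1.7, 13.6]
opening: 0.0085
```

```bash
python3 - <<'E'
from h import *
for i in range(3): o,W=snap('w17_%d'%i)
E
```

```text
t 26.4 pos [0.5687 0.0161 0.1689] yaw 1.5512 z [ 0.004 -0.001 -1.   ] q [-1.020e-01 -3.600e-02  1.808e+00 -1.000e-03  1.365e+00 -8.200e-02] F [-2.4 -1.7 13.6] M [-0.32  0.55  0.19] op 0.0085
t 26.45 pos [0.5687 0.0161 0.1689] yaw 1.5513 z [ 0.004 -0.001 -1.   ] q [-1.020e-01 -3.600e-02  1.808e+00 -1.000e-03  1.365e+00 -8.200e-02] F [-3.1 -1.9 13.8] M [-0.35  0.56  0.16] op 0.009
t 26.5 pos [0.5687 0.0161 0.1689] yaw 1.5513 z [ 0.004 -0.001 -1.   ] q [-1.020e-01 -3.600e-02  1.808e+00 -1.000e-03  1.365e+00 -8.200e-02] F [-2.4 -2.  14. ] M [-0.38  0.54  0.18] op 0.0088
```

{"op": "carry_out", "data": {
  "series": [
    [0,0,0,0,0,-0.3,0],
    [0,0,0,0,0,0,0],
    [0,0,0,0,0,0,0],
    [0,0,0,0,0,0,0],
    [0,0,0,0,0,0,0]
  ]
}}

```text
t: 27.05
tool_pos: [0.5688, 0.0162, 0.1689]
tool_rot: [2.273, 2.163, 0.003]
contact_force: [-3.9, -2.7, 13.4]
opening: 0.0087
```

```bash
python3 - <<'E'
from h import *
o,W=snap('w18');o,W=snap('w19')
S=ctrl.get_image('side');T=ctrl.get_image('top')
cv2.imwrite('pics/c19.png',np.hstack([cv2.resize(S['frame'][140:300,150:310],(400,400),interpolation=2),cv2.resize(T['frame'][140:300,140:300],(400,400),interpolation=2)]))
E
```

```text
t 27.05 pos [0.5688 0.0162 0.1689] yaw 1.5215 z [ 0.004 -0.001 -1.   ] q [-1.020e-01 -3.600e-02  1.808e+00 -1.000e-03  1.365e+00 -5.200e-02] F [-3.9 -2.7 13.4] M [-0.38  0.54  0.2 ] op 0.0087
t 27.1 pos [0.5688 0.0162 0.169 ] yaw 1.5215 z [ 0.004 -0.001 -1.   ] q [-1.020e-01 -3.600e-02  1.808e+00 -1.000e-03  1.365e+00 -5.200e-02] F [-3.1 -3.3 14.7] M [-0.31  0.56  0.19] op 0.0086
```

View pics/c19.png

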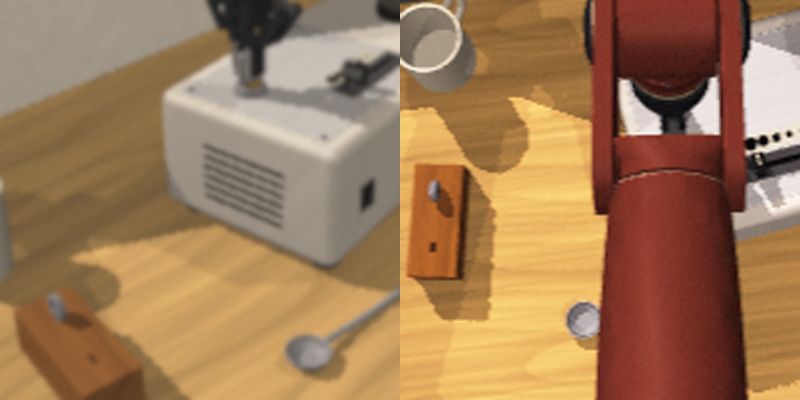

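```bash
python3 - <<'E'
from h import *
print(ctrl.finish_job()); snap('w20')
E
```

```text
the job is handed in; nothing more can be done
None
the job is handed in; nothing more can be done
```

The job is handed in at about 27 s of the 67 s allowed. `finish_job()` gives no verdict, so everything below rests on my own checks.

- **Selector:** I gripped it and slid it to the coarse end. Force rose to about 20 N with no further motion, and the wrist picture shows it at the big-dot end of its slot. I never read the joint value itself.
- **Key home:** I took the square-headed key from the block and rocked it past the pins; the push peaked at about 20 N. The tool stopped at 168.9 mm, against about 169 mm expected with the shoulder on the face. It did not move when I pushed harder.
- **Turn:** I turned the key clockwise about the lock axis. The tool went 1.76 rad, which covers the 1.5 rad stop, the 0.1 rad play and some give in the grip. The torque rose from about 0.08 to about 0.19 N m, roughly twice the return spring's maximum, so I take it to be on its stop. In the last 0.03 rad the torque barely rose, so a small slip of the key in the pads is possible.
- **At hand-in:** The key was still gripped at 80 N and held turned, with about 14 N of downward push and the tool upright.
- **Other things:** The last pictures show the round key still standing in the block, and the mug and the visible end of the spoon undisturbed. The bowl was not in that last crop, but I kept clear of it throughout.

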